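# Tip the cover plate over onto the marking slab

## Robot

A 6-joint arm with a two-finger parallel gripper is mounted at the origin on the work surface. World frame = base frame: x ahead of the robot, y to its left, z up, the work surface at z = 0. Lengths are in m, angles in rad, forces in N, time in s.
With the tool pointing down it reaches from about 0.3 to 0.875 m from the base axis. Payload 6.4 kg.
Tool frame: the origin (TCP) lies between the finger pads; the fingertips stand 25 mm ahead of it and the grasp point (between the pads) lies 6 mm ahead of it; z points along the fingers, y is the line along which they close (so a half turn about z gives the same grasp; the last joint's range is limited). The gripper opens to 85 mm and grips with 20 to 120 N. Pads are 22 mm wide; open, the fingers measure 114 mm over their backs; the gripper's body (76 mm by 85 mm) begins 54 mm behind the grasp point. The pads swing forward as they close: fully open they stand 13 mm farther back than shut.
Start: joints at [0.922, 0.181, 1.607, -0, 1.354, -0.206], TCP at [0.246, 0.52, 0.256] pointing down, gripper open.
Joint ranges: [-2.99, 2.99], [-0.89, 2.07], [0.3, 2.58], [-1.14, 4.28], [0, 2.63], [-3.12, 3.12]. Speed limits (rad/s): [2.57, 2.57, 3.01, 3.14, 3.14, 3.14].

## Interface

Orientations are given as a unit quaternion [w, x, y, z].
In Python, from bench import ctrl gives the robot as it stands.
- The arm moves only by the tool servo_tool, never from a script. Its argument "series" is text: rows parted by semicolons, each of 7 numbers parted by spaces: the gripper command: -1 is fully open, 1 is shut, values between are in proportion, then the shift along the tool's x, y, z in m, then the turn, a rotation vector about the tool's x, y, z in degrees. A call has 1 to 12 rows; each row is the pose to reach, as a shift and turn from the pose commanded when the call began, along the tool's axes at that moment; what a row does not reach only later rows make up. A row lasts 1/12 s, in which the tool goes at most 41.7 mm and 7.16 degrees, less where a joint would pass 70% of its speed; a pose out of reach is approached as far as the arm can. A call with a gripper value outside its range is refused whole. The fingers move at their own pace and stop on an object; the grip force is fixed at half the most. Time passes only in rows, so rows that repeat a pose let the fingers close. It gives the time, the measured TCP pose, the force, the opening and the grip force at its end, in the units of the state.
- ctrl.get_obs(): the state, without advancing time (a new reading comes with each control period).
- ctrl.camera(name): name is "scene" or "side" or "wrist"; returns a dict with "img" (384x512x3 uint8, red, green, blue), "z_map" (384x512 float32, m along the optical axis (not along the pixel's ray), 0 where there is no reading), "fovy" (degrees; the focal length in pixels is half the picture's height over the tangent of half this angle, whatever the lens; pixels are square), "cx", "cy" (the principal point, pixels), "extrinsics" (4x4, takes a point from camera to world coordinates); the wrist camera has in their place "T_tool_cam" (4x4, takes a point from camera to tool coordinates, whose origin is the TCP and whose axes are the flange's). Camera axes: x right, y down, z forward; pixel columns grow to the right and rows downward; lengths in m; the calibration is good to about 2 mm. A picture is of the moment at which its call begins: read the wrist's pose just before it.
- ctrl.hand_in(): hands the job in; it is judged then, once.
The state is a dict: "time_s": time; "q": joint angles; "dq": joint speeds; "joint_efforts": joint torques, N m; "eef_pos": TCP position; "eef_rot": TCP orientation; "wrist_force": force on the tool from outside, world axes, zero at the start; "torque": the same for the moment, N m; "opening": opening from 0.0 (shut) to 1.0 (fully open); "grasp_force": force on a finger pad.
Only numpy, scipy, OpenCV 4.12 (cv2) and the standard library are available. Lean on these libraries where they do the work, as an engineer would, in place of code of your own. Each camera call takes 0.05 s, during which the arm holds its last target. There are 200 camera calls.

## Task

The flat aluminium cover plate lies on the bench with its red-primed face down. With the fingertips only, push it against the near edge of the grey marking slab, tip it up on that edge and push it over, so that it ends lying flat on the slab with its red face up. Do not lift or carry the plate clear of the bench and slab, and leave the sprocket, the tin and the bush where they stand.

Things in the scene. Friction and masses are not known exactly. Their poses are not given: they have to be found in the camera images.
- slab: Fixed grey marking-out slab, 170 (its x) x 300 (its y) x 12 mm high, on the bench. Origin: middle of its near long edge, at bench level. Its x axis points away from the robot across the slab (yaw up to about 20 degrees either way), y along the near edge, z up. The slab fills x 0 to 170 mm, y -150 to 150 mm; its near face is upright and square, top at 12 mm.
- plate: Loose square-edged aluminium cover plate, 100 (its x) x 120 (its y) x 10 mm thick, about 0.3 kg. Origin: centre of the red face, which lies down on the bench at the start; z axis then up, out of the bare face. One 120 mm side (+x) starts 10 to 50 mm short of the slab's near edge, within 9 degrees of parallel to it. Fingertips pressed on its rear side towards the slab (10 to 15 N) grip by friction and carry that side up.
- plate_center (a point): The middle of the plate, halfway through its thickness: 5 mm above the origin along the plate's z.
- corner_a (a point): Plate corner at x -50, y +60 mm in the plate's frame, halfway through the thickness.
- corner_b (a point): Plate corner at x -50, y -60 mm, halfway through the thickness.
- corner_c (a point): Plate corner at x +50, y +60 mm, halfway through the thickness.
- corner_d (a point): Plate corner at x +50, y -60 mm, halfway through the thickness.
- sprocket: Bystander: loose steel sprocket with its hub up, 80 mm across the teeth, hub 38 mm across, 32 mm high. On the bench beside one end of the slab. Origin: centre of its underside.
- tin: Bystander: loose yellow-banded tin, 60 mm across, 85 mm high, on the bench beside the slab's other end. Origin: centre of its underside.
- bush: Bystander: loose brass flanged bush, flange 40 mm across, 40 mm high, standing on the slab in its far left corner (+x, +y). Origin: centre of its underside.
Not all that is in view belongs to the job. Leave any green or turquoise look-alike of the plate alone.

How it is judged:
By the outcome, as a careful person would: the job done as asked, in the order asked, and still so for the second after the job is handed in, with the robot touching nothing.
It also fails if it takes over 61 s, if anything falls off the work surface, if the arm or the gripper's body presses on something with over 40 N, if the wrist force passes 120 N, or if a joint passes its speed limit or range.

## Working session

There is one attempt and no reset: what is moved stays moved. The work goes in short steps, Python scripts to look and compute and a tool call to move; the robot and the scene stay as the last step left them, time stands still between calls to the robot, and variables do not carry over. Pictures are saved under pics/ and viewed, at most 10 in all, crops included, and the job is handed in when it is done.

Besides the shell and the picture viewer there is one more tool, called after "Request:" in YAML: its name, and indented under it one key for each argument. servo_tool: Moves the arm, as the interface text tells. Its arguments: {"type":"object","properties":{"series":{"type":"string"}},"required":["series"]}

```bash
mkdir -p pics; ls
python3 - <<'E'
from bench import ctrl
import cv2,numpy as np
o=ctrl.get_obs();print({k:np.round(v,3) for k,v in o.items()})
ims=[]
for n in("scene","side"):
    c=ctrl.camera(n);np.savez(f"{n}0.npz",**c);ims.append(c["img"]);print(n,c["fovy"],c["cx"],c["cy"],np.round(c["extrinsics"],3))
cv2.imwrite("pics/scene0.png",ims[0][:,:,::-1]);cv2.imwrite("pics/side0.png",ims[1][:,:,::-1])
E
```

```text
pics
{'time_s': np.float64(0.0), 'q': array([ 0.922,  0.182,  1.608, -0.   ,  1.354, -0.206]), 'dq': array([-0.001, -0.002, -0.001,  0.003, -0.   ,  0.001]), 'joint_efforts': array([-1.0000e-03, -4.4486e+01, -3.5134e+01, -0.0000e+00,  9.0000e-03,
       -0.0000e+00]), 'eef_pos': array([0.246, 0.519, 0.255]), 'eef_rot': array([-0.   ,  0.22 ,  0.976, -0.001]), 'wrist_force': array([ 0.03 , -0.394, -0.032]), 'torque': array([-0.007, -0.065,  0.003]), 'grasp_force': np.float64(0.0), 'opening': np.float64(0.999)}
scene 56.2557829179799 260.12126602113375 186.1260367115641 [[-0.536  0.575 -0.618  1.046]
 [ 0.844  0.356 -0.401  0.393]
 [-0.01  -0.737 -0.676  0.596]
 [ 0.     0.     0.     1.   ]]
side 55.87925902508013 252.4972966876693 193.43233346228018 [[ 0.994 -0.071  0.08   0.48 ]
 [-0.106 -0.55   0.828 -0.681]
 [-0.015 -0.832 -0.555  0.528]
 [ 0.     0.     0.     1.   ]]
```

View pics/scene0.png

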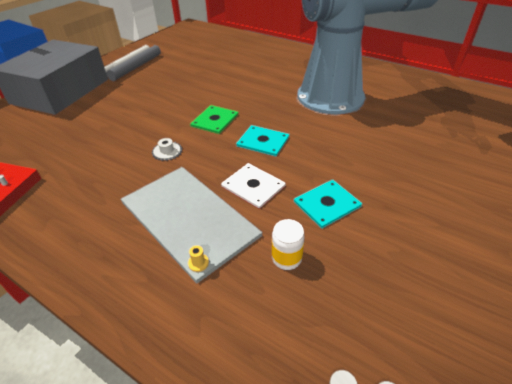

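View pics/side0.png

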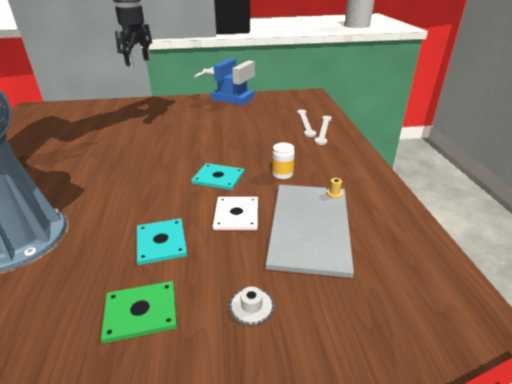

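The plate is the bare white/aluminium one at scene (254,185) and side (236,213). It is the only one beside the slab's near edge, and the green and turquoise plates are look-alikes. The slab is at scene (190,222) and side (311,228), the tin at scene (288,245), the sprocket at scene (166,149), and the bush at scene (198,258).

```bash
cat > h.py <<'E'
import cv2,numpy as np
from scipy.spatial.transform import Rotation as R
def ray(c,uv,z):
    uv=np.atleast_2d(uv).astype(float);f=192/np.tan(np.radians(c["fovy"])/2)
    d=np.c_[(uv[:,0]-c["cx"])/f,(uv[:,1]-c["cy"])/f,np.ones(len(uv))]@c["extrinsics"][:3,:3].T
    o=c["extrinsics"][:3,3];return o+d*((z-o[2])/d[:,2])[:,None]
def cloud(c):
    f=192/np.tan(np.radians(c["fovy"])/2);v,u=np.mgrid[:384,:512];z=c["z_map"]
    p=np.stack([(u-c["cx"])/f*z,(v-c["cy"])/f*z,z],-1)
    return p@c["extrinsics"][:3,:3].T+c["extrinsics"][:3,3]
def quad(c,m,seed,z):
    n,l=cv2.connectedComponents(m.astype(np.uint8));mm=(l==l[seed[1],seed[0]]).astype(np.uint8)
    k=max(cv2.findContours(mm,cv2.RETR_EXTERNAL,cv2.CHAIN_APPROX_NONE)[0],key=cv2.contourArea)
    w=ray(c,k[:,0],z)[:,:2]
    r=cv2.minAreaRect((w*1000).astype(np.float32));return r,cv2.boxPoints(r)
E
python3 - <<'E'
from h import *
for n,ps,ss,oth in(("scene",(240,185),(180,215),[(166,149),(288,255),(198,265)]),("side",(236,224),(311,240),[])):
    c=dict(np.load(n+"0.npz"));im=c["img"].astype(int)
    print(n,im[ps[1],ps[0]],im[ss[1],ss[0]])
    W=cloud(c);print("cloud",W[ps[1],ps[0]],W[ss[1],ss[0]])
    sat=im.max(2)-im.min(2)
    for s,z in((ps,.01),(ss,.012)):
        m=np.abs(im-im[s[1],s[0]]).max(2)<22
        m=cv2.morphologyEx(m.astype(np.uint8),cv2.MORPH_OPEN,np.ones((2,2)))
        r,b=quad(c,m,s,z);print(np.round(r[0],1),np.round(r[1],1),round(r[2],2),b.round().tolist())
    for nm,(lo,hi),box in (("sprocket",0,0),)if 0 else ():pass
    # objects above plane: height clusters
    h=((W[...,2]>.018)&(W[...,2]<.1)&(c["z_map"]>0)&(W[...,0]>.25)&(W[...,0]<.9)&(abs(W[...,1])<.45)).astype(np.uint8)
    k,l,st,ce=cv2.connectedComponentsWithStats(h)
    for i in range(1,k):
        if st[i,4]>40:
            P=W[l==i];print("obj",ce[i].round(),st[i,4],P.min(0).round(3),P.max(0).round(3))
E
```

```text
scene [247 247 246] [197 201 197]
cloud [0.53250105 0.00209368 0.00924461] [ 0.68555943 -0.05353328  0.01111909]
[512.5  29.2] [119.3  99.8] 82.79 [[456.0, -24.0], [555.0, -36.0], [570.0, 82.0], [471.0, 95.0]]
[677.2 -36.2] [295.6 167.6] 75.42 [[559.0, -158.0], [721.0, -200.0], [795.0, 86.0], [633.0, 128.0]]
obj [165. 144.] 145 [ 0.498 -0.272  0.018] [ 0.538 -0.232  0.034]
obj [ 15. 187.] 413 [ 0.768 -0.45   0.018] [ 0.885 -0.41   0.031]
obj [288. 242.] 1242 [0.626 0.173 0.018] [0.686 0.231 0.087]
obj [197. 257.] 280 [0.747 0.051 0.018] [0.78  0.081 0.054]
side [254 253 252] [189 194 192]
cloud [ 0.50381388 -0.02886876  0.01107921] [ 0.65957221 -0.10677766  0.01348395]
[508.9  17.8] [120.1  97.8] 82.85 [[453.0, -36.0], [550.0, -48.0], [565.0, 71.0], [468.0, 83.0]]
[674.5 -46.9] [295.8 167.4] 75.31 [[556.0, -169.0], [718.0, -211.0], [793.0, 75.0], [631.0, 117.0]]
obj [283. 158.] 620 [0.62  0.164 0.018] [0.679 0.225 0.088]
obj [335. 187.] 198 [0.744 0.041 0.018] [0.779 0.076 0.054]
obj [251. 298.] 409 [ 0.497 -0.275  0.018] [ 0.533 -0.236  0.035]
obj [496. 375.] 613 [ 0.793 -0.45   0.027] [ 0.881 -0.415  0.033]
```

Request:
servo_tool:
  series: "0 -0.375 -0.350 0.02 0 0 -10.8;0 -0.375 -0.350 0.02 0 0 -10.8;0 -0.375 -0.350 0.02 0 0 -10.8;0 -0.375 -0.350 0.02 0 0 -10.8;0 -0.375 -0.350 0.02 0 0 -10.8;0 -0.375 -0.350 0.02 0 0 -10.8;0 -0.375 -0.350 0.02 0 0 -10.8;0 -0.375 -0.350 0.02 0 0 -10.8;0 -0.375 -0.350 0.02 0 0 -10.8;0 -0.375 -0.350 0.02 0 0 -10.8;0 -0.375 -0.350 0.02 0 0 -10.8;0 -0.375 -0.350 0.02 0 0 -10.8"

```text
time_s: 1.1
eef_pos: [0.4298, 0.0546, 0.2368]
eef_rot: [0.0, 0.127, 0.992, 0.0]
wrist_force: [0.9, 0.6, 0.4]
opening: 0.5
grasp_force: 0.0
```

Run:
```python
from h import *
from bench import ctrl
def pose():
    o=ctrl.get_obs();T=np.eye(4);T[:3,:3]=R.from_quat(np.roll(o["eef_rot"],-1)).as_matrix();T[:3,3]=o["eef_pos"];return T
T=pose();c=ctrl.camera("wrist");c["extrinsics"]=T@c["T_tool_cam"]
print(T.round(4).tolist(),c["T_tool_cam"].round(3).tolist());np.savez("wrist0.npz",**c)
im=c["img"]
cv2.imwrite("pics/wrist0.png",im[:,:,::-1])
```

```text
[[-0.9678, 0.2517, 0.0003, 0.4298], [0.2517, 0.9678, 0.0001, 0.0546], [-0.0003, 0.0002, -1.0, 0.2368], [0.0, 0.0, 0.0, 1.0]] [[-0.001, -0.96, -0.278, 0.071], [1.0, -0.001, 0.0, 0.0], [-0.0, -0.278, 0.96, -0.118], [0.0, 0.0, 0.0, 1.0]]
```

View pics/wrist0.png

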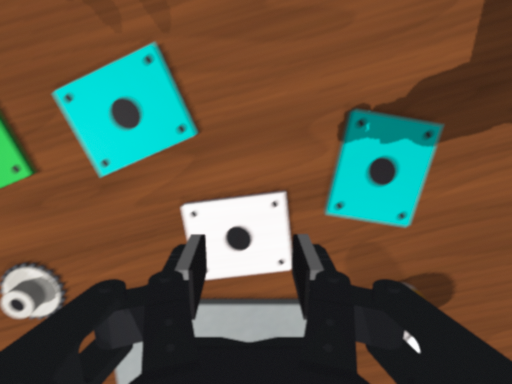

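The wrist view shows the bare plate at (240,237) with its rear edge from (181,206) to (287,192). The slab's near edge is at row 300. The turquoise look-alikes at (125,110) and (383,170) lie on either side, behind the plate.

Run:
```python
from h import *
c=dict(np.load("wrist0.npz"))
e=np.array([.9678,-.2517]);n=np.array([.2517,.9678])
P=lambda uv,z:ray(c,uv,z)[:,:2]*1000
pl=P([(181,206),(287,192),(293,270),(207,279)],.01);print("plate rear L,R, front R, L'\n",pl.round(1).tolist())
im=c["img"].astype(int);print(im[305:312:3,250],im[290,250],[im[r,250].tolist() for r in range(292,306,2)])
sl=P([(200,300),(300,300)],.012);print("slab near",sl.round(1).tolist())
for nm,p in(("plate",pl),("slab",sl),("turqL",P([(104,176),(197,133),(156,43)],.01)),("turqR",P([(327,213),(408,226),(350,108)],.01)),("spr",P([(15,303)],.032)),("TCP",np.array([[429.8,54.6]]))):
    print(nm,"slabframe about (595,-20):",np.round(np.c_[(p-[595,-20])@e,(p-[595,-20])@n],1).tolist())
f=lambda s:np.load(s)
```

```text
plate rear L,R, front R, L'
 [[453.1, -33.3], [467.8, 90.7], [568.6, 75.8], [553.7, -31.8]]
[[144 149 150]
 [166 172 172]
 [165 171 171]] [134  79  44] [[126, 74, 41], [115, 68, 38], [99, 59, 34], [77, 55, 44], [65, 64, 63], [68, 69, 71], [117, 121, 122]]
slab near [[579.4, -48.6], [611.8, 75.2]]
plate slabframe about (595,-20): [[-133.9, -48.6], [-150.9, 75.1], [-49.6, 86.0], [-37.0, -21.8]]
slab slabframe about (595,-20): [[-7.8, -31.6], [-7.7, 96.4]]
turqL slabframe about (595,-20): [[-170.0, -134.1], [-218.3, -25.8], [-308.4, -63.2]]
turqR slabframe about (595,-20): [[-125.1, 123.2], [-108.5, 221.2], [-244.6, 139.6]]
spr slabframe about (595,-20): [[-18.0, -251.6]]
TCP slabframe about (595,-20): [[-178.7, 30.6]]
```

Request:
servo_tool:
  series: "0 0 -0.016 0.04 0 0 0;0 0 -0.016 0.08 0 0 0;0 0 -0.016 0.12 0 0 0;0 0 -0.016 0.15 0 0 0;0 0 -0.016 0.175 0 0 0;0 0 -0.016 0.19 0 0 0;0 0 -0.016 0.2 0 0 0;0 0 -0.016 0.202 0 0 0;0 0 -0.016 0.202 0 0 0"

```text
time_s: 1.9
eef_pos: [0.4254, 0.0413, 0.0346]
eef_rot: [-0.001, 0.127, 0.992, 0.0]
wrist_force: [-0.1, 1.4, 0.5]
opening: 0.499
grasp_force: 0.0
```

Request:
servo_tool:
  series: "0 0 0 0.002 0 0 0;0 0 0 0.003 0 0 0;0 0 0 0.004 0 0 0;0 0 0 0.005 0 0 0;0 0 0 0.005 0 0 0"

```text
time_s: 2.32
eef_pos: [0.4259, 0.0411, 0.0302]
eef_rot: [0.0, 0.127, 0.992, -0.0]
wrist_force: [-1.0, -0.2, 0.4]
opening: 0.5
grasp_force: 0.0
```

Request:
servo_tool:
  series: "0 0 0 0.001 0 0 0;0 0 0 0.002 0 0 0;0 0 0 0.003 0 0 0;0 0 0 0.004 0 0 0;0 0 0 0.004 0 0 0"

```text
time_s: 2.73
eef_pos: [0.4255, 0.0412, 0.0256]
eef_rot: [-0.0, 0.127, 0.992, 0.0]
wrist_force: [0.4, -0.9, 0.2]
opening: 0.5
grasp_force: 0.0
```

Request:
servo_tool:
  series: "0 0 0 0.001 0 0 0;0 0 0 0.002 0 0 0;0 0 0 0.003 0 0 0;0 0 0 0.003 0 0 0"

```text
time_s: 3.07
eef_pos: [0.4257, 0.0411, 0.0231]
eef_rot: [-0.0, 0.127, 0.992, -0.0]
wrist_force: [-2.0, 0.2, 6.2]
opening: 0.503
grasp_force: 3.2
```

Request:
servo_tool:
  series: "0 0 0 -0.0045 0 0 0;0 -0.005 0 -0.0045 0 0 0;0 -0.010 0 -0.0045 0 0 0;0 -0.015 0 -0.0045 0 0 0;0 -0.020 0 -0.0045 0 0 0;0 -0.025 0 -0.0045 0 0 0;0 -0.030 0 -0.0045 0 0 0;0 -0.034 0 -0.0045 0 0 0;0 -0.038 0 -0.0045 0 0 0;0 -0.042 0 -0.0045 0 0 0;0 -0.046 0 -0.0045 0 0 0;0 -0.050 0 -0.0045 0 0 0"

```text
time_s: 4.07
eef_pos: [0.4743, 0.0284, 0.0273]
eef_rot: [-0.0, 0.127, 0.992, -0.0]
wrist_force: [-0.9, 0.4, -1.3]
opening: 0.498
grasp_force: 0.6
```

Request:
servo_tool:
  series: "0 -0.002 0 0 0 0 0;0 -0.004 0 0 0 0 0;0 -0.006 0 0 0 0 0;0 -0.006 0 0 0 0 0"

```text
time_s: 4.4
eef_pos: [0.4803, 0.0269, 0.0275]
eef_rot: [0.0, 0.127, 0.992, -0.0]
wrist_force: [-0.2, -0.2, -0.9]
opening: 0.501
grasp_force: 0.1
```

Request:
servo_tool:
  series: "0 -0.0015 0 0 0 0 0;0 -0.003 0 0 0 0 0;0 -0.0045 0 0 0 0 0;0 -0.006 0 0 0 0 0;0 -0.006 0 0 0 0 0"

```text
time_s: 4.82
eef_pos: [0.4861, 0.0254, 0.0274]
eef_rot: [0.0, 0.127, 0.992, -0.0]
wrist_force: [-0.6, -0.1, -1.1]
opening: 0.5
grasp_force: 0.1
```

Run:
```python
from h import *
from bench import ctrl
c=ctrl.camera("side");np.savez("side1.npz",**c)
cv2.imwrite("pics/side1.png",cv2.resize(c["img"][130:290,150:390,::-1],None,fx=3,fy=3,interpolation=cv2.INTER_CUBIC))
```

```text
(no output)
```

View pics/side1.png

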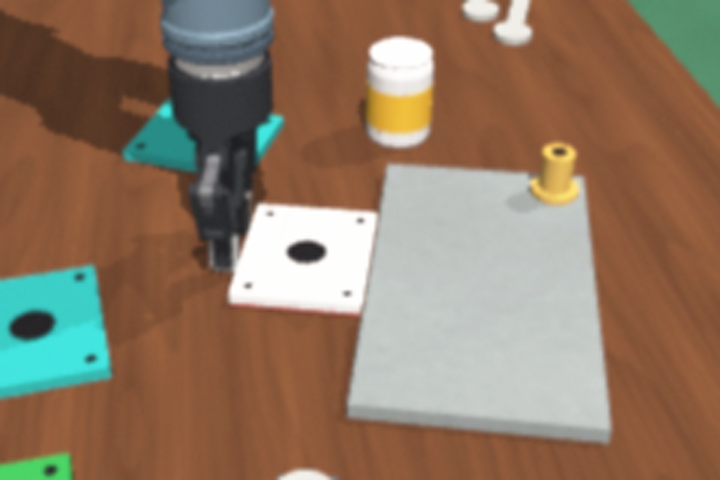

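The plate is squared up to the fingers and a few millimetres short of the slab's near edge (crop x about 375).

Request:
servo_tool:
  series: "0 -0.0015 0 0 0 0 0;0 -0.003 0 0 0 0 0;0 -0.004 0 0 0 0 0;0 -0.004 0 0 0 0 0"

```text
time_s: 5.2
eef_pos: [0.4889, 0.0247, 0.0272]
eef_rot: [-0.001, 0.127, 0.992, 0.0]
wrist_force: [-5.7, 0.8, 3.6]
opening: 0.499
grasp_force: 2.3
```

Request:
servo_tool:
  series: "0 -0.0015 0 0 0 0 0;0 -0.003 0 0 0 0 0;0 -0.003 0 0 0 0 0"

```text
time_s: 5.45
eef_pos: [0.4891, 0.0247, 0.0265]
eef_rot: [-0.004, 0.127, 0.992, 0.0]
wrist_force: [-12.0, 3.6, 8.0]
opening: 0.498
grasp_force: 6.3
```

Request:
servo_tool:
  series: "0 0 0 -0.002 0 0 0;0 0 0 -0.004 0 0 0;0 0 0 -0.0065 0 0 0;0 0 0 -0.0085 0 0 0;0 0 0 -0.0085 0 0 0"

```text
time_s: 5.87
eef_pos: [0.4893, 0.0246, 0.0346]
eef_rot: [-0.004, 0.127, 0.992, 0.0]
wrist_force: [-6.7, 2.1, -0.6]
opening: 0.501
grasp_force: 4.1
```

```bash
cat >> h.py <<'E'
def crop(name,cam,y0,y1,x0,x1,s):
    from bench import ctrl
    c=ctrl.camera(cam)
    cv2.imwrite("pics/"+name,cv2.resize(c["img"][y0:y1,x0:x1,::-1],None,fx=s,fy=s,interpolation=cv2.INTER_CUBIC))
    return c
E
python3 -c "
from h import *
c=crop('side2.png','side',160,260,200,330,4);W=cloud(c)
for u,v in((244,200),(268,200),(244,225),(268,225)): print(u,v,c['img'][v,u],W[v,u].round(4))"
```

```text
244 200 [254 254 254] [0.5298 0.057  0.0166]
268 200 [250 246 242] [0.5901 0.0574 0.0109]
244 225 [255 254 254] [ 0.5213 -0.0412  0.0162]
268 225 [254 254 254] [ 0.5762 -0.0396  0.0095]
```

View pics/side2.png

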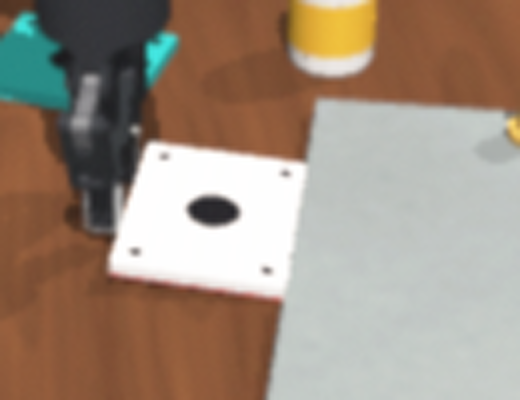

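The plate's rear side is rising with the fingers. The depth map gives about 6 degrees of tilt, and the front side is against the slab.

Request:
servo_tool:
  series: "0 -0.0015 0 -0.002 0 0 0;0 -0.002 0 -0.004 0 0 0;0 -0.0025 0 -0.006 0 0 0;0 -0.003 0 -0.008 0 0 0;0 -0.003 0 -0.010 0 0 0;0 -0.0035 0 -0.012 0 0 0;0 -0.004 0 -0.014 0 0 0;0 -0.0045 0 -0.016 0 0 0"

```text
time_s: 6.58
eef_pos: [0.4915, 0.0241, 0.0496]
eef_rot: [-0.006, 0.127, 0.992, 0.001]
wrist_force: [-13.3, 3.1, -0.1]
opening: 0.497
grasp_force: 6.9
```

Request:
servo_tool:
  series: "0 -0.001 0 -0.004 0 0 0;0 -0.002 0 -0.008 0 0 0;0 -0.0035 0 -0.012 0 0 0;0 -0.005 0 -0.0155 0 0 0;0 -0.0065 0 -0.019 0 0 0;0 -0.008 0 -0.023 0 0 0"

```text
time_s: 7.08
eef_pos: [0.4996, 0.022, 0.0728]
eef_rot: [-0.006, 0.127, 0.992, 0.0]
wrist_force: [-12.7, 2.7, 5.6]
opening: 0.496
grasp_force: 7.0
```

Request:
servo_tool:
  series: "0 -0.002 0 -0.0035 0 0 0;0 -0.004 0 -0.007 0 0 0;0 -0.0065 0 -0.010 0 0 0;0 -0.009 0 -0.013 0 0 0;0 -0.0115 0 -0.016 0 0 0;0 -0.014 0 -0.019 0 0 0"

```text
time_s: 7.58
eef_pos: [0.5133, 0.0185, 0.0928]
eef_rot: [-0.006, 0.126, 0.992, 0.0]
wrist_force: [-18.5, 4.6, 14.4]
opening: 0.499
grasp_force: 11.5
```

Request:
servo_tool:
  series: "0 -0.001 0 -0.004 0 0 0;0 -0.004 0 -0.007 0 0 0;0 -0.007 0 -0.0095 0 0 0;0 -0.010 0 -0.012 0 0 0"

```text
time_s: 7.92
eef_pos: [0.5274, 0.0148, 0.1062]
eef_rot: [-0.001, 0.127, 0.992, 0.0]
wrist_force: [-4.4, 0.5, 4.7]
opening: 0.498
grasp_force: 3.2
```

```bash
python3 -c "
from h import *
c=crop('side3.png','side',110,260,180,340,4)"
```

```text
(no output)
```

View pics/side3.png

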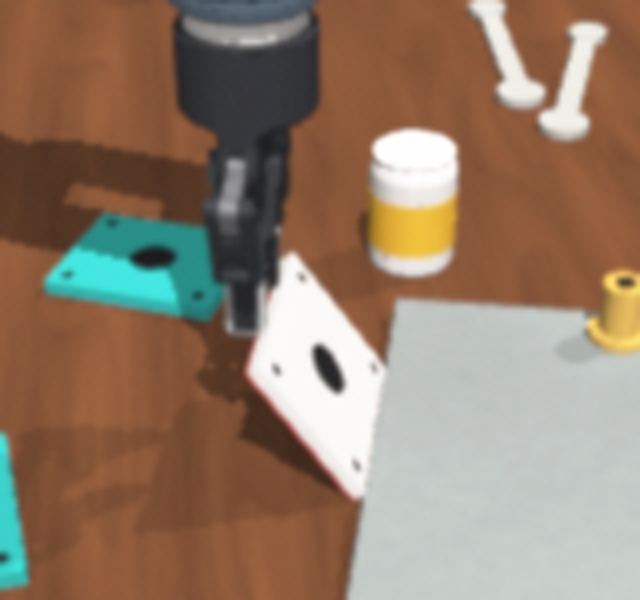

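The plate stands at about 55 degrees. It is still gripped at mid-face, with its front side in the slab/bench corner.

Request:
servo_tool:
  series: "0 -0.004 0 -0.0015 0 0 0;0 -0.0075 0 -0.003 0 0 0;0 -0.011 0 -0.005 0 0 0;0 -0.0145 0 -0.0065 0 0 0"

```text
time_s: 8.3
eef_pos: [0.5418, 0.0111, 0.1142]
eef_rot: [-0.0, 0.127, 0.992, -0.0]
wrist_force: [-10.6, 1.8, 19.2]
opening: 0.502
grasp_force: 10.4
```

Request:
servo_tool:
  series: "0 -0.0035 0 -0.003 0 0 0;0 -0.0075 0 -0.0045 0 0 0;0 -0.0115 0 -0.0055 0 0 0;0 -0.0155 0 -0.0065 0 0 0"

```text
time_s: 8.63
eef_pos: [0.5582, 0.0068, 0.1203]
eef_rot: [0.001, 0.127, 0.992, -0.0]
wrist_force: [-2.8, 0.6, 9.1]
opening: 0.503
grasp_force: 4.8
```

Request:
servo_tool:
  series: "0 -0.0045 0 -0.001 0 0 0;0 -0.009 0 -0.0016 0 0 0;0 -0.0135 0 -0.002 0 0 0;0 -0.0175 0 -0.0022 0 0 0"

```text
time_s: 8.97
eef_pos: [0.5761, 0.0021, 0.1229]
eef_rot: [0.002, 0.127, 0.992, -0.0]
wrist_force: [-0.7, 0.3, 8.6]
opening: 0.499
grasp_force: 4.3
```

```bash
python3 -c "
from h import *
c=crop('side4.png','side',110,260,180,340,4)"
```

```text
(no output)
```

View pics/side4.png

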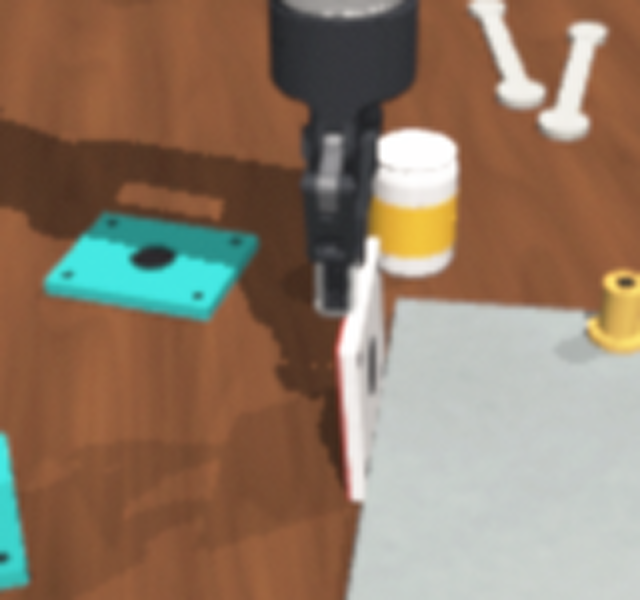

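The plate is nearly upright at about 87 degrees. I'll drag its top a little further, then let it stand against the slab face and push it over from behind.

Request:
servo_tool:
  series: "0 -0.003 0 0 0 0 0;0 -0.006 0 0 0 0 0;0 -0.008 0 0 0 0 0;0 -0.008 0 0 0 0 0"

```text
time_s: 9.35
eef_pos: [0.5841, -0.0, 0.1231]
eef_rot: [0.003, 0.127, 0.992, -0.0]
wrist_force: [-0.4, -0.2, 10.1]
opening: 0.498
grasp_force: 5.2
```

```bash
python3 -c "
from h import *
c=crop('side5.png','side',110,260,180,340,4)"
```

```text
(no output)
```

View pics/side5.png

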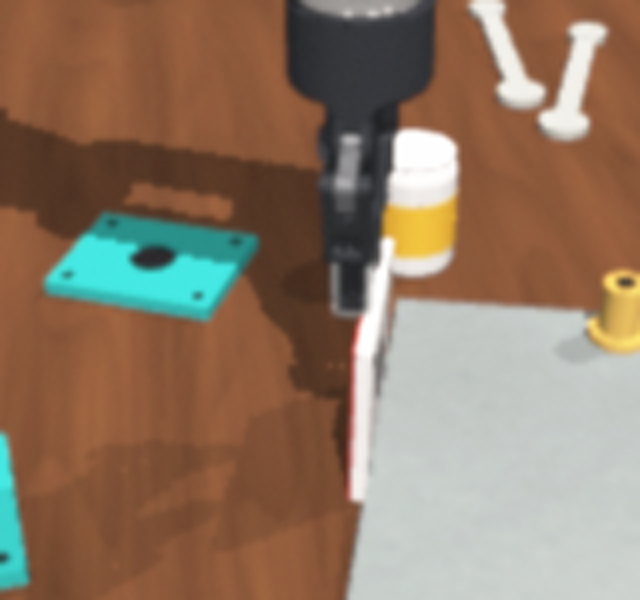

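It is upright at 90 degrees on its edge against the slab. Now I lift off, go behind it and down, and push the red face near the top.

Request:
servo_tool:
  series: "0 0 0 -0.003 0 0 0;0 0 0 -0.007 0 0 0;0 0.005 0 -0.010 0 0 0;0 0.013 0 -0.010 0 0 0;0 0.023 0 -0.010 0 0 0;0 0.024 0 0 0 0 0;0 0.024 0 0.008 0 0 0;0 0.024 0 0.015 0 0 0;0 0.024 0 0.017 0 0 0;0 0.024 0 0.017 0 0 0"

```text
time_s: 10.23
eef_pos: [0.5576, 0.0067, 0.1026]
eef_rot: [-0.001, 0.127, 0.992, 0.0]
wrist_force: [-1.4, -0.5, 0.5]
opening: 0.498
grasp_force: 0.0
```

```bash
python3 -c "
from h import *
c=crop('side6.png','side',110,260,180,340,4)"
```

```text
(no output)
```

View pics/side6.png

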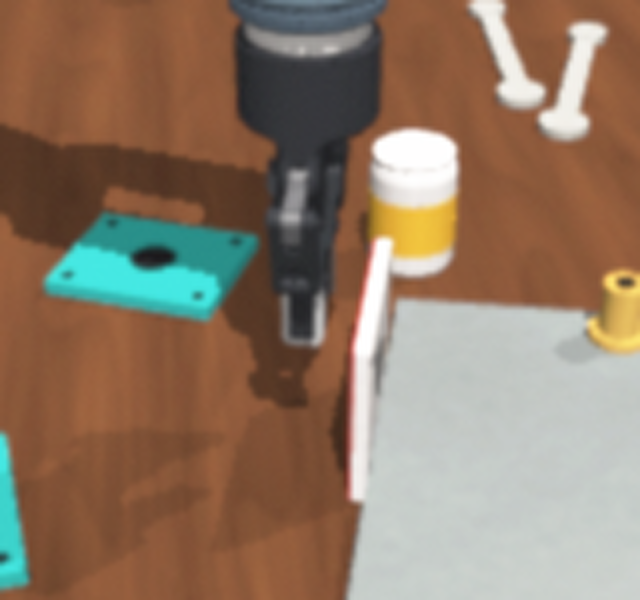

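The plate stands free and upright, with the fingers behind its red face (fingertip at crop (300,340)).

Request:
servo_tool:
  series: "0 -0.006 0 0 0 0 0;0 -0.012 0 0 0 0 0;0 -0.016 0 0 0 0 0;0 -0.019 0 0 0 0 0;0 -0.022 0 0 0 0 0;0 -0.025 0 0 0 0 0;0 -0.028 0 0 0 0 0;0 -0.031 0 0 0 0 0;0 -0.034 0 0 0 0 0;0 -0.037 0 0 0 0 0;0 -0.040 0 0 0 0 0;0 -0.040 0 0 0 0 0"

```text
time_s: 11.28
eef_pos: [0.5976, -0.0036, 0.1042]
eef_rot: [0.0, 0.127, 0.992, -0.0]
wrist_force: [-0.9, -0.3, -0.5]
opening: 0.5
grasp_force: 0.0
```

```bash
python3 -c "
from h import *
c=crop('side7.png','side',110,310,180,380,3);np.savez('side7.npz',**c)"
```

View pics/side7.png

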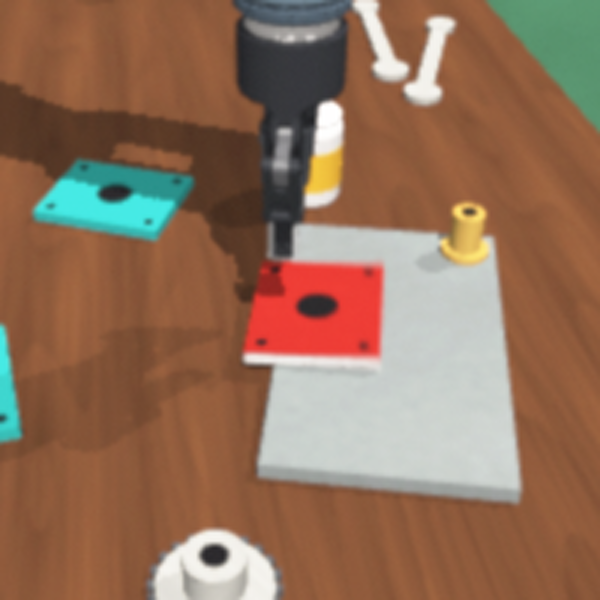

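The plate now lies on the slab with its red face up (crop (317,305)). It overhangs the near edge a little, so I'll measure that and push it fully on.

```bash
cat >> h.py <<'E'
def redrel(c,o=(593.5,-26)):
    im=c["img"].astype(int);m=((im[...,0]-im[...,1]>90)&(im[...,0]-im[...,2]>90)).astype(np.uint8);m[:,:230]=0;m[:150]=0;m[290:]=0;m[:,350:]=0
    m=cv2.morphologyEx(m,cv2.MORPH_CLOSE,np.ones((9,9)))
    k=max(cv2.findContours(m,cv2.RETR_EXTERNAL,cv2.CHAIN_APPROX_NONE)[0],key=cv2.contourArea)
    w=ray(c,k[:,0],.022)[:,:2]*1000-o
    s=np.c_[w@[.9678,-.2517],w@[.2517,.9678]];r=cv2.minAreaRect(s.astype(np.float32))
    W=cloud(c)[m>0];z=W[:,2];A=np.c_[W[:,:2],np.ones(len(W))];pl=np.linalg.lstsq(A,z,rcond=None)[0]
    return r,cv2.boxPoints(r).round(1).tolist(),np.median(z),pl[:2]
E
python3 -c "
from h import *
print(redrel(dict(np.load('side7.npz'))))"
```

```text
(((22.484437942504883, 21.153244018554688), (100.52100372314453, 125.54813385009766), 0.24921880662441254), [[-28.0, 83.69999694824219], [-27.5, -41.79999923706055], [73.0, -41.400001525878906], [72.5, 84.0999984741211]], np.float64(0.022359786147962968), array([-0.03054912, -0.40731612]))
```

Request:
servo_tool:
  series: "0 0.010 0 0 0 0 0;0 0.022 0 0 0 0 0;0 0.033 0 0 0 0 0;0 0.034 0 0.010 0 0 0;0 0.034 0 0.025 0 0 0;0 0.034 0 0.040 0 0 0;0 0.034 0 0.053 0 0 0;0 0.034 0 0.062 0 0 0;0 0.034 0 0.065 0 0 0;0 0.034 0 0.065 0 0 0"

```text
time_s: 12.17
eef_pos: [0.5634, 0.0052, 0.0379]
eef_rot: [-0.001, 0.127, 0.992, 0.0]
wrist_force: [0.1, 0.8, 0.7]
opening: 0.496
grasp_force: 0.0
```

Request:
servo_tool:
  series: "0 -0.004 0 0 0 0 0;0 -0.008 0 0 0 0 0;0 -0.012 0 0 0 0 0;0 -0.016 0 0 0 0 0;0 -0.020 0 0 0 0 0;0 -0.024 0 0 0 0 0;0 -0.028 0 0 0 0 0;0 -0.028 0 0 0 0 0"

```text
time_s: 12.83
eef_pos: [0.5924, -0.0023, 0.0395]
eef_rot: [0.001, 0.127, 0.992, -0.0]
wrist_force: [-0.6, 0.1, -0.0]
opening: 0.504
grasp_force: 0.0
```

Request:
servo_tool:
  series: "0 -0.004 0 0 0 0 0;0 -0.008 0 0 0 0 0;0 -0.012 0 0 0 0 0;0 -0.016 0 0 0 0 0;0 -0.020 0 0 0 0 0;0 -0.024 0 0 0 0 0;0 -0.028 0 0 0 0 0;0 -0.028 0 0 0 0 0"

```text
time_s: 13.5
eef_pos: [0.6194, -0.0093, 0.0392]
eef_rot: [0.001, 0.127, 0.992, -0.0]
wrist_force: [0.0, -0.4, -0.1]
opening: 0.501
grasp_force: 0.0
```

```bash
python3 -c "
from h import *
from bench import ctrl
print(redrel(ctrl.camera('side')))"
```

```text
(((80.85044860839844, 19.69875717163086), (120.11476135253906, 100.13203430175781), 89.99345397949219), [[30.799999237060547, -40.400001525878906], [130.89999389648438, -40.400001525878906], [130.89999389648438, 79.80000305175781], [30.799999237060547, 79.80000305175781]], np.float64(0.02235629068790146), array([-0.16386334, -0.4908267 ]))
```

Request:
servo_tool:
  series: "0 0.008 0 0 0 0 0;0 0.020 0 0 0 0 0;0 0.035 0 -0.01 0 0 0;0 0.05 0 -0.03 0 0 0;0 0.06 0 -0.06 0 0 0;0 0.08 0 -0.09 0 0 0;0 0.10 0 -0.12 0 0 0;0 0.12 0 -0.15 0 0 0;0 0.14 0 -0.18 0 0 0;0 0.14 0 -0.19 0 0 0;0 0.14 0 -0.19 0 0 0"

```text
time_s: 14.47
eef_pos: [0.4839, 0.0263, 0.2325]
eef_rot: [0.004, 0.127, 0.992, -0.0]
wrist_force: [0.8, -0.8, 0.3]
opening: 0.501
grasp_force: 0.0
```

```bash
python3 -c "
from h import *
from bench import ctrl
c=ctrl.camera('side');np.savez('side9.npz',**c);print(redrel(c))
W=cloud(c);f=W.reshape(-1,3);o=np.array([.5935,-.026])
im=c['img'].reshape(-1,3).astype(int)
d=f[:,:2]-o;x=d@[.9678,-.2517];y=d@[.2517,.9678]
for a in(.04,.08,.12):
  for b in(-.03,.02,.07):
    s=(abs(x-a)<.006)&(abs(y-b)<.006)&(f[:,2]<.1);print(a,b,np.median(f[s,2]).round(4),np.median(im[s],0))
h=((W[...,2]>.028)&(W[...,2]<.1)&(c['z_map']>0)&(W[...,0]>.25)&(W[...,0]<.79)&(abs(W[...,1])<.3)).astype(np.uint8)
k,l,st,ce=cv2.connectedComponentsWithStats(h)
c0=dict(np.load('side0.npz'));W0=cloud(c0)
for i in range(1,k):
  if st[i,4]>20: P=W[l==i];print('obj',ce[i].round(1),P.mean(0).round(4))
h=((W0[...,2]>.028)&(W0[...,2]<.1)&(c0['z_map']>0)&(W0[...,0]>.25)&(W0[...,0]<.79)&(abs(W0[...,1])<.3)).astype(np.uint8)
k,l,st,ce=cv2.connectedComponentsWithStats(h)
for i in range(1,k):
  if st[i,4]>20: P=W0[l==i];print('was',ce[i].round(1),P.mean(0).round(4))
"
```

```text
(((81.11685180664062, 19.698726654052734), (120.11476135253906, 99.59923553466797), 89.99345397949219), [[31.299999237060547, -40.400001525878906], [130.89999389648438, -40.400001525878906], [130.89999389648438, 79.80000305175781], [31.299999237060547, 79.80000305175781]], np.float64(0.022309833070611296), array([-0.14573105, -0.44688628]))
0.04 -0.03 0.0223 [204.5  54.5  51. ]
0.04 0.02 0.0224 [239.  61.  54.]
0.04 0.07 0.0226 [216.5  58.   52.5]
0.08 -0.03 0.022 [238.  61.  54.]
0.08 0.02 0.0228 [45. 43. 46.]
0.08 0.07 0.0221 [238.  61.  53.]
0.12 -0.03 0.0221 [199.5  53.5  49.5]
0.12 0.02 0.0219 [238.  61.  54.]
0.12 0.07 0.0223 [191.  57.  52.]
obj [282.8 156.8] [0.6477 0.1805 0.0642]
obj [335.5 184.5] [0.759  0.0557 0.0443]
obj [251.  295.8] [ 0.5152 -0.2579  0.0322]
was [282.7 156.8] [0.6476 0.1804 0.0642]
was [335.4 184.5] [0.7588 0.0556 0.0442]
was [251.  295.8] [ 0.5151 -0.258   0.0323]
```

The plate lies flat at 22 mm height with its red face up, wholly on the slab. The bystanders haven't moved and the arm is clear.

```bash
python3 -c "
from bench import ctrl
print(ctrl.hand_in())"
```

```text
the job is handed in; nothing more can be done
None
```

I pushed, tipped and turned over the cover plate with the fingertips; it lies flat, red face up and wholly on the slab, with the sprocket, tin and bush where they stood, and the job is handed in (about 14.5 s used).

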